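# Hold the dross box open by its lever

### The arm

A 6-joint arm with a two-finger parallel gripper is mounted at the origin on the work surface. World frame = base frame: x ahead of the robot, y to its left, z up, the work surface at z = 0. Lengths are in mm, angles in rad, forces in N, time in s.
With the tool pointing down it reaches from about 275 to 750 mm from the base axis. Payload 10.2 kg.
Tool frame: the origin (TCP) lies at the very end of the fingers, on their centre line; the grasp point (between the pads) lies 19 mm behind it; z points along the fingers, y is the line along which they close (so a half turn about z gives the same grasp; the last joint's range is limited). The gripper opens to 85 mm and grips with 20 to 120 N. Pads are 22 mm wide; open, the fingers measure 114 mm over their backs; the gripper's body (76 mm by 85 mm) begins 54 mm behind the grasp point. The pads swing forward as they close: fully open they stand 13 mm farther back than shut.
Start: joints at [0.889, 0.313, 1.498, -0, 1.331, -0.223], TCP at [232.521, 470.707, 231.294] pointing down, gripper open.
Joint ranges: [-2.94, 2.94], [-0.97, 2.17], [0.19, 2.56], [-1.23, 4.37], [0.02, 3.11], [-2.88, 2.88]. Speed limits (rad/s): [2.39, 2.39, 3.01, 3.14, 3.14, 3.14].

### API

Orientations are given as a unit quaternion [w, x, y, z].
In Python, from rig import ctrl, optics gives the robot as it stands. The module is installed in compiled form; this text tells all that it offers.
- The arm moves only by the shell command python3 -m handwheel 'ROWS' [FORCE]. ROWS is JSON, a list that holds one entry, the list of rows, each a list of 5 numbers: the gripper command: -1 is fully open, 1 is shut, values between are in proportion, then the shift along the world's x, y, z in units of 50 mm (1.0 is 50 mm), then the turn about the world's z in units of 8 degrees (1.0 is 8 degrees). In form: [[[gripper, tx, ty, tz, twist], ...]]. A call has 1 to 10 rows; each row shifts and turns the commanded pose from where the row before left it; what a row does not reach is not made up. A row lasts 1/10 s, in which the tool goes at most 50 mm and 8.59 degrees, less where a joint would pass 70% of its speed; a pose out of reach is approached as far as the arm can. A call is refused whole if a number of a shift passes 1 or a number of a turn 1, either way. A call with a gripper value outside its range is refused whole. The fingers move at their own pace and stop on an object; FORCE is the grip in N (left out, the last holds). Time passes only in rows, so rows that do not move let the fingers close. It gives the time, the measured TCP pose, the force, the opening and the grip force at its end, in the units of the state.
- ctrl.sense(): the state, without advancing time (a new reading comes with each control period).
- optics.capture(name): name is "side" or "top" or "wrist"; returns a dict with "img" (400x640x3 uint8, blue, green, red), "K" (3x3 intrinsics, pixels), "R" (3x3) and "t" (3): a world point X has camera coordinates R X + t. Camera axes: x right, y down, z forward; pixel columns grow to the right and rows downward; lengths in mm; the calibration is good to about 2 mm. The wrist camera is an equidistant fisheye: a pixel r from the principal point sees the ray r / f radians off the axis. A picture is of the moment at which its call begins. There is no depth.
- ctrl.finish_job(): hands the job in; it is judged then, once.
The state is a dict: "time_s": time; "joints": joint angles; "dq": joint speeds; "tau": joint torques, N m; "eef_pos": TCP position; "ee_rot": TCP orientation; "force": force on the tool from outside, world axes, zero at the start; "wrist_torque": the same for the moment, N m; "grip_width": opening from 0.0 (shut) to 1.0 (fully open); "grip_force": force on a finger pad.
Only numpy, scipy, OpenCV 4.12 (cv2) and the standard library are available. Lean on these libraries where they do the work, as an engineer would, in place of code of your own. Each camera call takes 0.05 s, during which the arm holds its last target. There are 200 camera calls.

### The job

Hold the hot-waste box open for a colleague: with the fingertips push the black peg so that the orange safety catch swings out from under the lever and right aside to its stop, then press the red paddle steadily down to the bottom so that the heavy yellow flap rises, and finish while holding the paddle down there. Raise the flap by the paddle only, never touching the flap itself, do not let it jerk up or slam, and leave everything else on the bench where it stands.

Things in the scene. Friction and masses are not known exactly. Their poses are not given: they have to be found in the camera images.
- dross_box: Fixture fixed to the bench: a blue steel waste box (168 x 170 mm, 98 mm high) with a yellow flap lid, and beside it a lever on a bracket. Origin: on the bench top, under the lever's pivot. z is up; -x points along the lever from the pivot to the red paddle. The box is on the +y side (x -48 to +120, y +30 to +200 mm), the catch's post on the -y side.
- paddle_top (a point): Centre of the top face of the red paddle (56 mm along the lever, 50 mm across, 10 mm thick) at the lever's long end, 180 mm from the pivot. At rest its top is about 185 mm above the bench and leans 20 degrees, outer end up; at the lever's bottom stop it is about 63 mm above the bench, leaning 20 degrees the other way. Only bare bench lies under it.
- lever: The lever with its paddle: an aluminium bar 24 mm wide and 10 mm thick, the red paddle fixed on its long end and a steel roller at its short end (65 mm from the pivot). Origin on its level pivot, 115 mm above the bench, over the fixture's origin.
- lever_angle (a joint): Lever angle in rad: 0 with the long arm fully up (rests within 0.03 of that), grows as the paddle is pressed down, 0.70 at the bottom stop. 5 to 9 N on the paddle raises the flap; let go, the flap's weight brings the lever back up. With the catch under the lever it goes no further than about 0.15.
- flap_angle (a joint): Flap angle in rad: 0 shut, grows as the flap's front edge rises; about 0.67 with the lever at its bottom stop. A steel lug on the flap's side rests on the roller at the lever's short end; the flap falls shut when the lever is let go.
- flap: The heavy yellow steel flap (165 x 178 mm, 6 mm thick, about 1 kg) that lies on top of the box; origin on its hinge line (the edge furthest from the paddle), 100 mm above the bench.
- catch (a joint): Angle of the orange safety catch in rad: a level arm on an upright post. 0 to 0.15 at the start, arm under the lever; at 0 it points from the pivot to fixture +y turned 0.41 rad towards the paddle end (-x). Grows as it swings from under the lever towards the paddle end (counter-clockwise from above), clear from about 0.5; 1.15 at its stop, parallel to the lever. Stays where left; about 1 N at the peg moves it.
- peg_top (a point): Top centre of the black upright thumb peg on the orange catch arm: 18 mm diameter, 65 mm tall above the arm, top 205 mm above the bench, 75 mm from the catch's pivot. The arm is 16 mm wide, reaches 190 mm from its pivot, and its top is 140 mm above the bench.
- catch_pivot (a point): Centre of the catch's upright pivot axis, on the arm's top face, 140 mm above the bench; fixed to the fixture at its x = -50, y = -150 mm.
- solder_spool: Bystander: grey metal spool standing on end, 60 mm diameter, 50 mm high, in front of the box; origin at the centre of its underside.
- flux_jar: Bystander: amber jar with a white cap, 50 mm diameter, 55 mm high; origin at the centre of its underside.
- screwdriver: Bystander: yellow screwdriver lying on the bench, 170 mm long, in front of the box.
- screw_cup: Bystander: steel cup, 70 mm across, 60 mm high; origin at the centre of its underside.
- cleaner_bottle: Bystander: clear bottle with a blue cap, 60 mm diameter, 150 mm high; origin at the centre of its underside.
- multimeter: Bystander: grey multimeter lying flat, 170 x 85 x 38 mm; origin at the centre of its underside.

How it is judged:
By the outcome, as a careful person would: the job done as asked, in the order asked, and still so for the second after the job is handed in, while the arm keeps its last pose, push and grip.
It also fails if it takes over 42 s, if anything falls off the work surface, if the arm or the gripper's body presses on something with over 40 N, if the wrist force passes 120 N, or if a joint passes its speed limit or range.

## Working session

There is one attempt and no reset: what is moved stays moved. The work goes in short steps, Python scripts to look and compute and a shell command to move; the robot and the scene stay as the last step left them, time stands still between calls to the robot, and variables do not carry over. Pictures are saved under pics/ and viewed, at most 10 in all, crops included, and the job is handed in when it is done.

```bash
mkdir -p pics; python3 - <<'E'
from rig import ctrl, optics
import cv2,pickle
d={}
for n in("side","top"):
    c=optics.capture(n); d[n]=c; cv2.imwrite(f"pics/{n}0.png",c["img"])
    print(n,c["K"].tolist() if hasattr(c["K"],'tolist') else c["K"],c["R"],c["t"])
pickle.dump(d,open("cal.pkl","wb"))
s=ctrl.sense();print(s["eef_pos"],s["ee_rot"],s["force"],s["time_s"])
E
```

```text
side [[419.5587265613526, 0.0, 317.59584483630783], [0.0, 419.5587265613526, 202.51153326364036], [0.0, 0.0, 1.0]] [[ 0.97591863 -0.21806938  0.00534508]
 [-0.10999005 -0.51309977 -0.8512525 ]
 [ 0.18837467  0.83016527 -0.52472909]] [-570.13000652  209.09981153 1230.90088096]
top [[503.35960616787077, 0.0, 324.01306782785895], [0.0, 503.35960616787077, 197.12460627230865], [0.0, 0.0, 1.0]] [[ 0.01505907 -0.99988386 -0.00234488]
 [-0.99386119 -0.01471122 -0.10965183]
 [ 0.1096046   0.00398174 -0.99396729]] [-1.72637562e-01  5.79754690e+02  1.46150075e+03]
[232.38898125 470.51980495 230.81723609] [-2.47660419e-04  2.27414419e-01  9.73797916e-01 -4.90246145e-04] [0.30766196 0.5242669  0.39930817] 0.1
```

View pics/side0.png

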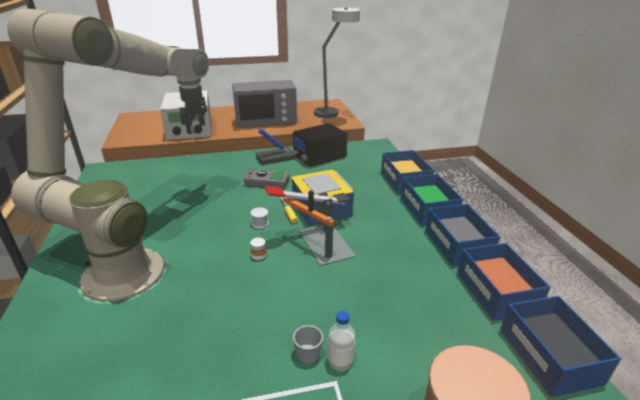

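View pics/top0.png

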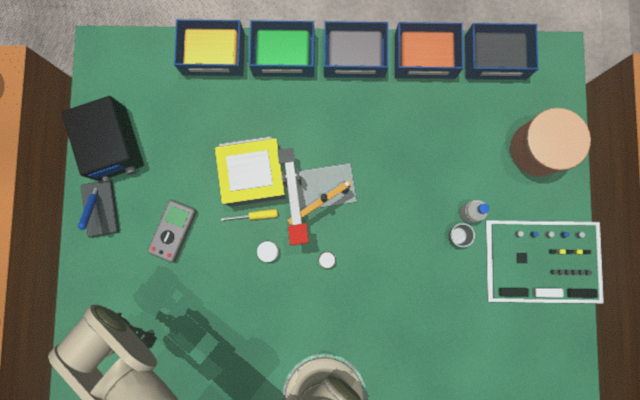

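The top view shows the red paddle at about (298,234), the peg at (324,198), the catch pivot end at (348,184) and the lever's roller end at (287,155). In the side view the paddle is near (275,191) and the peg top near (311,192). I'll enlarge both to measure.

```bash
python3 - <<'E'
import cv2,pickle,numpy as np
d=pickle.load(open("cal.pkl","rb"))
a=cv2.resize(d["top"]["img"][130:260,260:360],None,fx=4,fy=4,interpolation=cv2.INTER_CUBIC)
b=cv2.resize(d["side"]["img"][165:265,255:355],None,fx=4,fy=4,interpolation=cv2.INTER_CUBIC)
b=cv2.copyMakeBorder(b,0,120,0,0,cv2.BORDER_CONSTANT)
cv2.imwrite("pics/z.png",np.hstack([a,b]))
for n in d:
    im=d[n]["img"].astype(int);B,G,R=im[...,0],im[...,1],im[...,2]
    roi=np.zeros(R.shape,bool);roi[130:260,255:360]=1
    m=roi&(R>130)&(G<60)&(B<60); v,u=np.nonzero(m);print(n,'red',u.mean(),v.mean(),m.sum(),u.min(),u.max(),v.min(),v.max())
E
```

```text
side red 274.5 191.6 50 265 283 187 195<stdin>:10: RuntimeWarning: Mean of empty slice.
  ret = ret.dtype.type(ret / rcount)
Traceback (most recent call last):
ValueError: zero-size array to reduction operation minimum which has no identity
```

View pics/z.png

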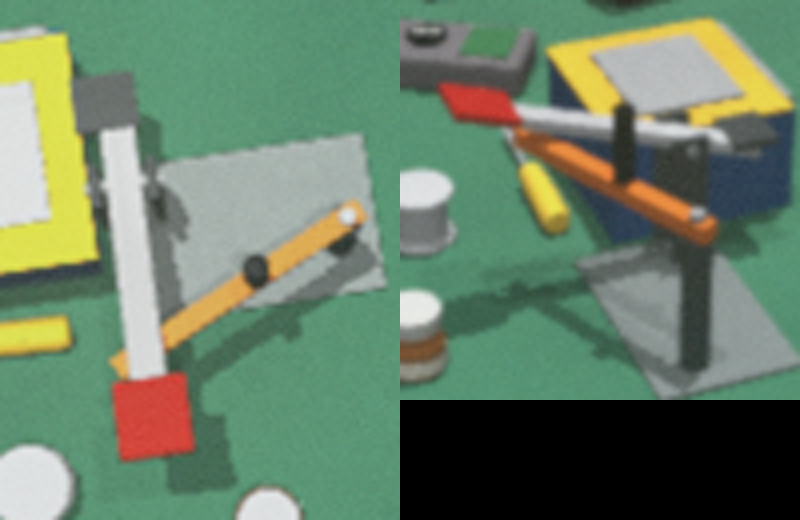

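The crops show these points:

| Point | Top view | Side view |
|---|---|---|
| Paddle centre | (298.5, 234) | (275, 190.8) |
| Peg top | (324, 197) | (311, 191.7) |
| Catch pivot | (347, 183.8) | (329.3, 218.3) |

I'll fit the fixture pose to them.

```bash
cat > fit.py <<'E'
import pickle,numpy as np
from scipy.optimize import least_squares
d=pickle.load(open("cal.pkl","rb"))
def proj(n,X):
    c=d[n];p=c["K"]@(c["R"]@X+c["t"]);return p[:2]/p[2]
def tri(a,b):
    f=lambda X:np.r_[proj("top",X)-a,proj("side",X)-b]
    r=least_squares(f,[600,0,150]);return r.x,np.abs(r.fun).max()
def W(p,x,y,z):
    c,s=np.cos(p[2]),np.sin(p[2]);return np.array([p[0]+c*x-s*y,p[1]+s*x+c*y,z])
def peg(p,q,r=75,z=205):
    a=np.pi/2+.41+q; return W(p,-50+r*np.cos(a),-150+r*np.sin(a),z)
E
python3 - <<'E'
from fit import *
o={"pad":((298.5,234),(275,190.8)),"peg":((324,197),(311,191.7)),"piv":((347,183.8),(329.3,218.3))}
for k,v in o.items(): print(k,tri(*v))
def pts(x): p=x[:3];return {"pad":W(p,-171,0,185),"peg":peg(p,x[3]),"piv":W(p,-50,-150,140)}
def f(x):
    P=pts(x);return np.concatenate([np.r_[proj("top",P[k])-o[k][0],proj("side",P[k])-o[k][1]] for k in o])
r=least_squares(f,[700,0,0,.1]);print(r.x,r.fun.round(1));p=r.x
for k,v in pts(p).items():print(k,v.round(1))
for q in(0,.3,.6,.9,1.15,1.25):print(q,peg(p,q).round(1),'end',peg(p,q,190,140).round(0))
print('padbottom',W(p,-171,0,63),'hinge/box corners',W(p,-48,30,98),W(p,120,30,98))
for n,(a,b) in {'spool':((267,252),(260,217)),'jar':((327,260),(258,250))}.items():print(n,tri(a,b))
E
```

```text
pad (array([464.8784487 ,  73.76473225, 183.06699155]), np.float64(0.40232665787243604))
peg (array([562.62606867,   7.58802416, 205.42471327]), np.float64(0.743064502178413))
piv (array([605.44492342, -54.63836698, 146.16260924]), np.float64(0.234385839275717))
[6.32285492e+02 1.02501136e+02 1.62785015e-01 5.78780234e-02] [-0.4  0.1 -0.9 -0.6  0.3 -0.8 -0.6  0.3 -0.4 -0.6  0.2  1.5]
pad [463.5  74.8 185. ]
peg [563.   7. 205.]
piv [607.3 -53.6 140. ]
0 [566.6   9.4 205. ] end [504. 106. 140.]
0.3 [549.8  -5.4 205. ] end [462.  68. 140.]
0.6 [538.1 -24.6 205. ] end [432.  20. 140.]
0.9 [532.6 -46.3 205. ] end [418. -35. 140.]
1.15 [533.1 -65.  205. ] end [419. -82. 140.]
1.25 [534.6 -72.3 205. ] end [ 423. -101.  140.]
padbottom [463.54615478  74.78767372  63.        ] hinge/box corners [580.05805341 124.32531071  98.        ] [745.8370517  151.55257141  98.        ]
spool (array([417.47369444, 173.4898897 ,  28.51193898]), np.float64(0.8464072592774983))
jar (array([395.11118429,  -3.09927936,  24.92818949]), np.float64(0.17359521585609627))
```

```bash
python3 -m handwheel '[[[1,0.3,-0.35,0.04,0],[1,0.58,-0.70,0.04,0],[1,0.58,-0.70,0.04,0],[1,0.58,-0.70,0.04,0],[1,0.58,-0.70,0.04,0],[1,0.58,-0.70,0.04,0],[1,0.58,-0.70,0.04,0],[1,0.58,-0.70,0.04,0],[1,0.58,-0.70,0.04,0],[1,0.58,-0.70,0.04,0]]]' 40
```

```text
time_s: 1.1
eef_pos: [509.3, 136.5, 251.2]
ee_rot: [-0.0, 0.227, 0.974, -0.0]
force: [0.3, 0.5, 1.3]
grip_width: 0.004
grip_force: 0.0
```

```bash
python3 -m handwheel '[[[1,0.6,-0.7,0,0],[1,0.5,-0.6,0,0],[1,0.4,-0.5,0,0],[1,0,0,0,0],[1,0,0,-0.4,0],[1,0,0,-0.5,0],[1,0,0,-0.5,0],[1,0,0,-0.34,0],[1,0,0,0,0]]]'
python3 - <<'E'
from rig import optics
import cv2,numpy as np
a=optics.capture("top")["img"][130:260,260:360];b=optics.capture("side")["img"][140:270,255:355]
cv2.imwrite("pics/z2.png",cv2.resize(np.hstack([a,b]),None,fx=4,fy=4,interpolation=cv2.INTER_CUBIC))
E
```

```text
time_s: 2.0
eef_pos: [582.1, 48.8, 161.9]
ee_rot: [-0.003, 0.227, 0.974, -0.0]
force: [0.6, -0.2, -0.1]
grip_width: 0.003
grip_force: 0.0
```

View pics/z2.png

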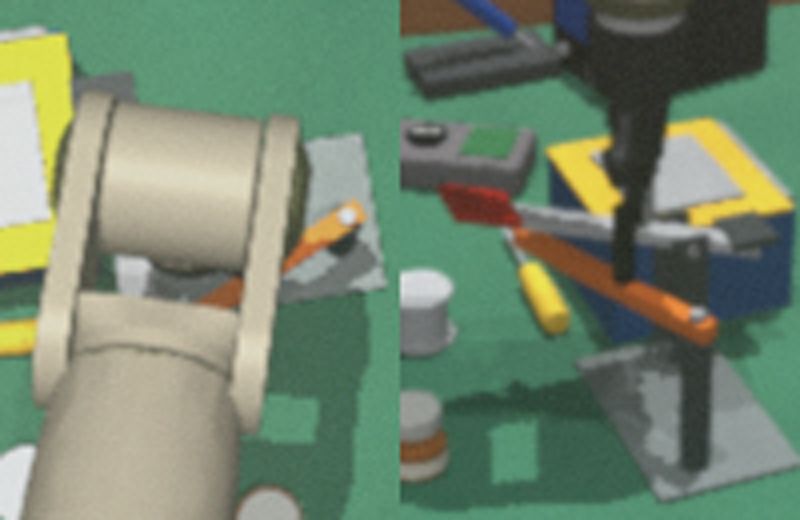

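In the side view the shut fingers stand just behind the peg at about (622,250) in the crop. Nothing is touching yet. Next I push along the arc.

```bash
python3 -m handwheel '[[[1,-0.06,-0.13,0,0],[1,-0.06,-0.13,0,0],[1,-0.05,-0.14,0,0],[1,-0.13,-0.12,0,0],[1,-0.13,-0.13,0,0],[1,-0.12,-0.18,0,0],[1,-0.12,-0.19,0,0],[1,-0.06,-0.22,0,0],[1,-0.05,-0.22,0,0]]]'
```

```text
time_s: 3.0
eef_pos: [544.3, -26.0, 164.3]
ee_rot: [0.0, 0.227, 0.974, -0.0]
force: [1.0, 0.8, 3.5]
grip_width: -0.0
grip_force: 1.8
```

```bash
python3 -m handwheel '[[[1,0,-0.12,0,0],[1,0,-0.12,0,0],[1,0,-0.12,0,0],[1,0.01,-0.06,0,0]]]'
python3 - <<'E'
from rig import optics
import cv2,numpy as np
a=optics.capture("top")["img"][130:260,260:360];b=optics.capture("side")["img"][140:270,255:355]
cv2.imwrite("pics/z3.png",cv2.resize(np.hstack([a,b]),None,fx=4,fy=4,interpolation=cv2.INTER_CUBIC))
E
```

```text
time_s: 3.4
eef_pos: [545.5, -44.4, 164.9]
ee_rot: [0.0, 0.227, 0.974, 0.002]
force: [-0.0, 15.8, 11.8]
grip_width: 0.0
grip_force: 8.7
```

View pics/z3.png

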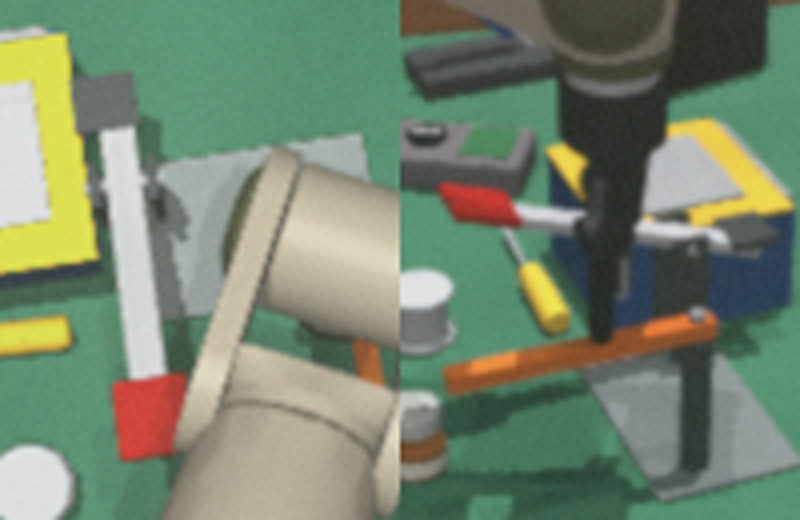

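The arm now lies parallel to the lever and the force rose to 16 N at the predicted stop position, so the catch is at its stop. I'll back off, lift and move above the paddle.

```bash
python3 -m handwheel '[[[1,0.05,0.2,0,0],[1,0.05,0.25,0,0],[1,0,0,0.5,0],[1,0,0,0.7,0],[1,0,0,0.4,0],[1,-0.4,0.4,0,0],[1,-0.6,0.6,0,0],[1,-0.5,0.5,0,0],[1,-0.3,0.35,0,0],[1,0,0,0,0]]]'
python3 - <<'E'
from rig import optics,ctrl
import cv2,numpy as np
a=optics.capture("top")["img"][130:260,260:360];b=optics.capture("side")["img"][140:270,255:355]
cv2.imwrite("pics/z4.png",cv2.resize(np.hstack([a,b]),None,fx=4,fy=4,interpolation=cv2.INTER_CUBIC))
s=ctrl.sense();print(s["eef_pos"],s["force"])
from fit import *
p=[632.3,102.5,.163]
for q in(1.05,1.15):
  for r,z in((75,205),(190,140)): print(q,(proj("side",peg(p,q,r,z))-[255,140])*4+[400,0])
E
```

```text
time_s: 4.5
eef_pos: [458.7, 71.2, 244.3]
ee_rot: [-0.0, 0.226, 0.974, 0.0]
force: [0.1, -0.9, 0.4]
grip_width: 0.005
grip_force: 0.0
[460.23339114  69.46434011 244.2138714 ] [0.09113617 0.14673914 0.05094743]
1.05 [597.71660079 257.97725159]
1.05 [440.46354099 358.67938715]
1.15 [600.84837153 263.38724445]
1.15 [446.34699851 373.72634635]
```

View pics/z4.png

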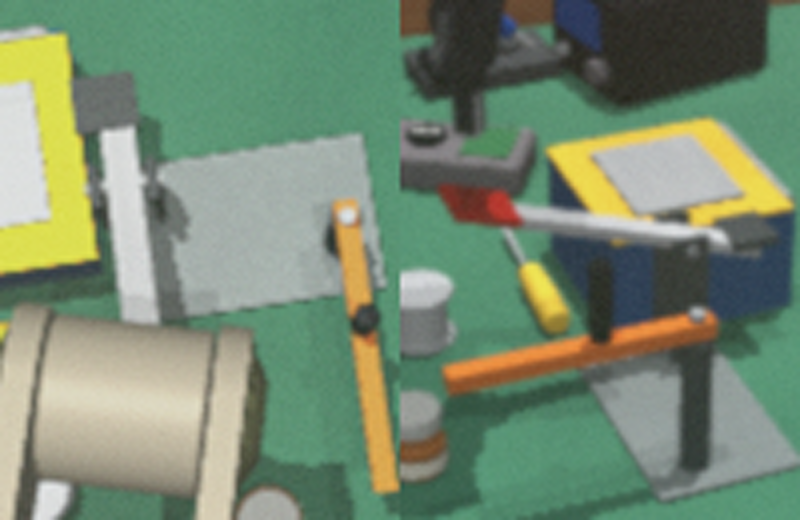

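The catch sits at its stop: the arm tip is at (447,378) in the side crop, against (446,374) predicted for 1.15. Now I lower onto the paddle, slowing before contact.

```bash
python3 -m handwheel '[[[1,0.02,0.1,-0.3,0],[1,0,0,-0.4,0],[1,0,0,-0.2,0],[1,0,0,-0.08,0],[1,0,0,-0.05,0],[1,0,0,-0.05,0],[1,0,0,-0.05,0],[1,0,0,-0.05,0]]]'
```

```text
time_s: 5.4
eef_pos: [461.3, 74.1, 185.9]
ee_rot: [0.001, 0.227, 0.974, -0.0]
force: [-1.7, -0.5, 5.2]
grip_width: 0.001
grip_force: 2.2
```

```bash
python3 -m handwheel '[[[1,0,0,-0.04,0],[1,0,0,-0.05,0],[1,0,0,-0.06,0],[1,0,0,-0.06,0],[1,0,0,-0.06,0],[1,0,0,-0.06,0],[1,0,0,-0.06,0],[1,0,0,-0.06,0],[1,0,0,-0.06,0],[1,0,0,-0.06,0]]]'
```

```text
time_s: 6.4
eef_pos: [461.0, 74.2, 156.5]
ee_rot: [-0.0, 0.227, 0.974, -0.0]
force: [-2.0, -1.2, 4.7]
grip_width: -0.002
grip_force: 2.2
```

```bash
python3 -m handwheel '[[[1,0,0,-0.06,0],[1,0,0,-0.06,0],[1,0,0,-0.06,0],[1,0,0,-0.06,0],[1,0,0,-0.06,0],[1,0,0,-0.06,0],[1,0,0,-0.06,0],[1,0,0,-0.06,0],[1,0,0,-0.06,0],[1,0,0,-0.06,0]]]'; python3 -m handwheel '[[[1,0,0,-0.06,0],[1,0,0,-0.06,0],[1,0,0,-0.06,0],[1,0,0,-0.06,0],[1,0,0,-0.06,0],[1,0,0,-0.06,0],[1,0,0,-0.06,0],[1,0,0,-0.06,0],[1,0,0,-0.06,0],[1,0,0,-0.06,0]]]'
```

```text
time_s: 7.4
eef_pos: [460.7, 74.2, 126.4]
ee_rot: [-0.0, 0.227, 0.974, -0.0]
force: [-2.7, -1.1, 4.8]
grip_width: -0.003
grip_force: 2.5
time_s: 8.4
eef_pos: [461.5, 74.2, 96.7]
ee_rot: [0.001, 0.227, 0.974, 0.0]
force: [-0.7, 1.3, 4.5]
grip_width: 0.003
grip_force: 2.0
```

Now the last ~30 mm, slowing towards the stop.

```bash
python3 -m handwheel '[[[1,0,0,-0.06,0],[1,0,0,-0.06,0],[1,0,0,-0.06,0],[1,0,0,-0.06,0],[1,0,0,-0.06,0],[1,0,0,-0.05,0],[1,0,0,-0.04,0],[1,0,0,-0.04,0],[1,0,0,-0.03,0],[1,0,0,-0.03,0]]]'
```

```text
time_s: 9.4
eef_pos: [461.0, 74.2, 72.2]
ee_rot: [-0.0, 0.227, 0.974, -0.0]
force: [1.1, 0.4, 2.8]
grip_width: 0.0
grip_force: 1.3
```

```bash
python3 -m handwheel '[[[1,0,0,-0.03,0],[1,0,0,-0.03,0],[1,0,0,-0.03,0],[1,0,0,-0.02,0],[1,0,0,-0.02,0],[1,0,0,0,0]]]'
```

```text
time_s: 10.0
eef_pos: [461.0, 74.2, 65.8]
ee_rot: [0.0, 0.227, 0.974, 0.0]
force: [0.2, -0.3, 2.7]
grip_width: 0.004
grip_force: 1.5
```

```bash
python3 -m handwheel '[[[1,0,0,-0.02,0],[1,0,0,-0.02,0],[1,0,0,-0.02,0],[1,0,0,0,0]]]'
```

```text
time_s: 10.4
eef_pos: [461.6, 74.3, 64.6]
ee_rot: [0.001, 0.227, 0.974, 0.0]
force: [-6.5, 1.0, 25.7]
grip_width: -0.004
grip_force: 12.7
```

The force jumped to about 26 N at z = 64.6, which is the bottom stop. I'll check the picture and that the force holds.

```bash
python3 -m handwheel '[[[1,0,0,0,0],[1,0,0,0,0],[1,0,0,0,0],[1,0,0,0,0],[1,0,0,0,0]]]'
python3 - <<'E'
from rig import optics
import cv2,numpy as np
a=optics.capture("top")["img"][130:270,240:380];b=optics.capture("side")["img"][140:280,230:370]
cv2.imwrite("pics/z5.png",cv2.resize(np.hstack([a,b]),None,fx=2.8,fy=2.8,interpolation=cv2.INTER_CUBIC))
E
```

```text
time_s: 10.9
eef_pos: [461.6, 74.3, 64.5]
ee_rot: [0.001, 0.227, 0.974, 0.0]
force: [-6.4, 0.3, 25.0]
grip_width: -0.003
grip_force: 12.6
```

View pics/z5.png

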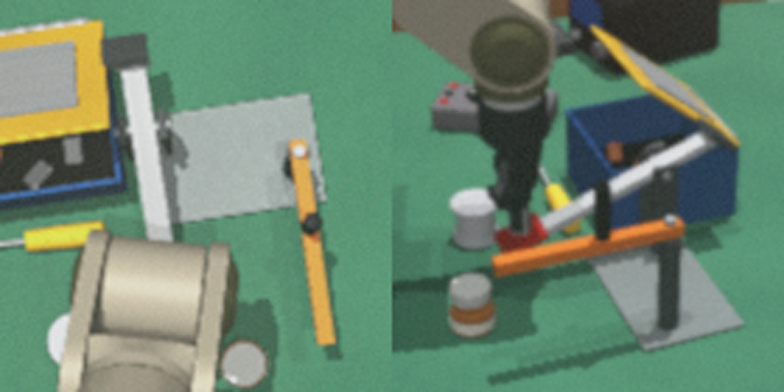

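The flap is raised, with its front edge at about (595,30). The paddle is down at (520,232) under the fingers, the catch is aside, and the bystanders look undisturbed.

```bash
python3 -c "
from rig import ctrl
print(ctrl.finish_job())"
```

```text
the job is handed in; nothing more can be done
None
```

The job is handed in: the catch is swung aside to its stop, and the arm is holding the paddle on its bottom stop with about 25 N, so the flap is up; it took about 11 of the 42 s, and nothing else looked disturbed in the last picture.

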